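Dock the sample pallet by feel and shut the keeper

ROBOT

A 7-joint arm with a two-finger parallel gripper is mounted at the origin on a cart in front of the work surface, level with it; the furniture and walls round the work are solid. World frame = base frame: x ahead of the robot, y to its left, z up, the work surface at z = 0. Lengths are in m, angles in rad, forces in N, time in s.
With the tool pointing down it reaches from about 0.425 to 0.975 m from the base axis. Payload 16.7 kg.
Tool frame: the origin (TCP) lies at the very end of the fingers, on their centre line; the grasp point (between the pads) lies 19 mm behind it; z points along the fingers, y is the line along which they close (so a half turn about z gives the same grasp; the last joint's range is limited). The gripper opens to 85 mm and grips with 20 to 120 N. Pads are 22 mm wide; open, the fingers measure 114 mm over their backs; the gripper's body (76 mm by 85 mm) begins 54 mm behind the grasp point. The pads swing forward as they close: fully open they stand 13 mm farther back than shut.
Start: joints at [-1.476, 0.426, 0.074, 1.606, -0.034, 1.111, -0.067], TCP at [0.164, 0.655, 0.231] pointing down, gripper open.
Joint ranges: [-2.85, 2.85], [-0.5, 2.14], [-1.23, 1.37], [0.21, 2.46], [-1.02, 4.16], [0.16, 2.05], [-2.73, 2.73]. Speed limits (rad/s): [1.89, 1.89, 2.39, 2.39, 3.01, 3.01, 3.01].

INTERFACE

Orientations are given as a rotation vector (axis times angle).
In Python, from bench import r, camera, get_calibration gives the robot as it stands.
- The arm moves only by the shell command python3 -m inch 'ROWS' [FORCE]. ROWS is JSON, a list of rows, each a list of 5 numbers: the opening in per cent of the stroke, from 0 (shut) to 100 (fully open), then the shift along the tool's x, y, z normalised to -1 to 1, where 1 is 0.04 m, then the turn about the tool's z normalised to -1 to 1, where 1 is 1.5 rad. A call has 1 to 20 rows; each row shifts and turns the commanded pose from where the row before left it, along the tool's axes as they then stand; what a row does not reach is not made up. A row lasts 1/10 s, in which the tool goes at most 50 mm and 8.59 degrees, less where a joint would pass 70% of its speed; a pose out of reach is approached as far as the arm can. A call with a number of a shift or a turn outside -1 to 1 is refused whole. A call with a gripper value outside its range is refused whole. The fingers move at their own pace and stop on an object; FORCE is the grip in N (left out, the last holds). Time passes only in rows, so rows that do not move let the fingers close. It gives the time, the measured TCP pose, the force, the opening and the grip force at its end, in the units of the state.
- r.sense(): the state, without advancing time (a new reading comes with each control period).
- camera(name): name is "side" or "top" or "wrist"; returns (picture, depth): 420x560x3 uint8, red, green, blue; 420x560 float32, m along the optical axis (not along the pixel's ray), 0 where there is no reading.
- get_calibration(name): a dict with "intrinsics" (3x3 intrinsics, pixels), "T" (4x4, takes a point from camera to world coordinates); the wrist camera has in their place "hand_eye" (4x4, takes a point from camera to tool coordinates, whose origin is the TCP and whose axes are the flange's). Camera axes: x right, y down, z forward; pixel columns grow to the right and rows downward; lengths in m; the calibration is good to about 2 mm. A picture is of the moment at which its call begins: read the wrist's pose just before it. get_calibration takes no time and is no camera call.
- r.hand_in(): hands the job in; it is judged then, once.
The state is a dict: "time": time; "q": joint angles; "joint_velocities": joint speeds; "tau": joint torques, N m; "tool_pos": TCP position; "ee_rot": TCP orientation; "contact_force": force on the tool from outside, world axes, zero at the start; "torque": the same for the moment, N m; "gripper_width": finger opening in m; "finger_force": force on a finger pad.
Only numpy, scipy, OpenCV 4.12 (cv2) and the standard library are available. Lean on these libraries where they do the work, as an engineer would, in place of code of your own. Each camera call takes 0.05 s, during which the arm holds its last target. There are 200 camera calls.

TASK

Push the grey pallet by its orange tab along the rails into the blue hood of the docking station until it snaps past the hidden spring catch and is latched fully home; go by the feel, since the first bump is only the catch riding up and the stop inside is set differently every time. Push gently, without ramming the stop and without upsetting the brass bush that stands on the pallet. Then swing the yellow keeper arm fully across the rails behind the pallet, leave it there, and leave the other things on the bench where they are.

Things in the scene. Friction and masses are not known exactly. Their poses are not given: they have to be found in the camera images.
- dock: Docking station fixed on the bench: aluminium base plate 330x116x10 mm, two steel guide rails along its x (63 mm apart inside, tops 20 mm above the bench), and over its +x end a closed blue hood 140 mm long, 102 mm wide, top 53 mm above the bench. Origin: centre of the plate's underside; +x = the way the pallet is pushed in; z up.
- hood_mouth (a point): Middle of the hood's open mouth, 21 mm along +x from the dock's origin, 20 mm above the bench. Inside, out of sight, a catch roller and a stop with a sprung plunger stand as one unit whose depth differs each time: the pallet travels 50 to 125 mm to its home. 2 mm short of the solid stop the roller snaps down into a groove; on letting go the plunger holds the pallet back against it.
- pallet: Loose grey pallet 150x60x11 mm, 0.2 to 0.35 kg, lying between the rails on the base plate, with a ramp on its nose (+x end), a cross groove 36 to 50 mm ahead of its centre and an upright orange tab at its rear edge. Origin: centre of its underside (10 mm above the bench); x runs along the dock's x.
- tab (a point): Middle of the rear face of the orange tab (50 mm wide, 8 thick, top 44 mm above the bench), 32 mm above the bench; push here along the dock's +x. Felt here: about 1 N sliding; a bump of 5 to 8 N as the nose lifts the roller; 4 to 6 N of drag until the snap, with the plunger in the last 6 mm; then the solid stop. A steady 14 N is always home; over 45 N rams the stop.
- bush_centre (a point): Centre (half-way up) of the loose brass bush, 38 mm flange, 30 mm high, 0.11 kg, standing loose on the rear half of the pallet, about 40 mm behind the pallet's centre; its foot is 21 mm and its top 51 mm above the bench; z up.
- keeper (a joint): Swing of the yellow keeper arm, rad: 0 = along the +y rail, pointing to the dock's -x (open); grows anticlockwise seen from above to 1.57 = square across the rails (shut, end stop). Stays where left; about 0.6 N at the knob moves it. Pivot at x -100, y +52 mm in the dock's frame; bar 80 mm long, 11 wide, 26 to 34 mm above the bench.
- keeper_knob (a point): Middle of the upright black knob on the end of the keeper arm: 14 mm diameter, from 32 to 62 mm above the bench, this point at 48 mm, on a circle of 74 mm radius about the pivot.
- plunger (a joint): Travel of the hidden sprung plunger, m: 0 = untouched, about 0.004 when the pallet is latched, 0.006 when the pallet is hard against the solid stop.
- catch (a joint): Lift of the hidden catch roller, m: 0 = down (rest, or dropped into the pallet's groove), about 0.004 while it rides on the pallet's top.
- loupe: Loose black loupe, 38 mm across, 33 mm high, a bystander; origin at the centre of its underside.
- v_block: Loose steel V-block 45 x 45 x 40 mm, a bystander; origin at the centre of its underside.
- shaft: Loose steel flanged shaft, 42 mm across, 50 mm high, a bystander; origin at the centre of its underside.
- marker: Loose white and red marker pen, 136 mm long, lying on the bench, a bystander; origin at the centre of its underside.
There are look-alikes about, which are no part of the job. What is shaped like the part that bears bush_centre but green or pink is not meant.

How it is judged:
By the outcome, as a careful person would: the job done as asked, in the order asked, and still so for the second after the job is handed in, with the robot touching nothing.
It also fails if it takes over 48 s, if anything falls off the work surface, if the arm or the gripper's body presses on something with over 40 N, if the wrist force passes 120 N, or if a joint passes its speed limit or range.

## Working session

There is one attempt and no reset: what is moved stays moved. The work goes in short steps, Python scripts to look and compute and a shell command to move; the robot and the scene stay as the last step left them, time stands still between calls to the robot, and variables do not carry over. Pictures are saved under pics/ and viewed, at most 10 in all, crops included, and the job is handed in when it is done.

```bash
ls; mkdir -p pics
python3 - <<'E'
from bench import r,camera,get_calibration
import cv2,numpy as np
s=r.sense();print(s)
for n in("top","side"):
    p,d=camera(n);cv2.imwrite(f"pics/{n}0.png",p[:,:,::-1]);np.save(f"pics/{n}0.npy",d)
    c=get_calibration(n);print(n,np.round(c["intrinsics"],1).tolist(),np.round(c["T"],3).tolist())
print(get_calibration("wrist"))
E
```

```text
pics
{'time': 0.0, 'q': array([-1.47546719,  0.42673784,  0.07389264,  1.60657562, -0.03413455,
        1.11074919, -0.06714917]), 'joint_velocities': array([-0.00120535, -0.00080238,  0.0018003 , -0.00068112, -0.00159555,
        0.00222628, -0.00026785]), 'tau': array([ 2.19482186e-03, -9.49813914e+01,  3.76063004e+00, -4.63496697e+01,
        1.90874323e-02,  9.97122639e-03,  6.91038667e-05]), 'tool_pos': array([0.16356397, 0.65449854, 0.23062177]), 'ee_rot': array([-3.83815848e-01, -3.11798591e+00,  1.89592483e-03]), 'contact_force': array([-0.36672056,  0.72636718, -0.0171134 ]), 'torque': array([-0.00057981, -0.02407702,  0.07214704]), 'finger_force': 0.0, 'gripper_width': 0.08564318625878826}
top [[469.7, 0.0, 278.1], [0.0, 469.7, 206.2], [0.0, 0.0, 1.0]] [[0.021, -0.996, 0.085, 0.384], [-1.0, -0.022, -0.02, 0.054], [0.022, -0.085, -0.996, 1.305], [0.0, 0.0, 0.0, 1.0]]
side [[444.0, 0.0, 279.9], [0.0, 444.0, 211.0], [0.0, 0.0, 1.0]] [[0.999, 0.002, -0.034, 0.502], [0.032, -0.435, 0.9, -0.823], [-0.013, -0.9, -0.435, 0.472], [0.0, 0.0, 0.0, 1.0]]
{'intrinsics': array([[366.5881172 ,   0.        , 279.1794881 ],
       [  0.        , 366.5881172 , 204.09544186],
       [  0.        ,   0.        ,   1.        ]]), 'hand_eye': array([[-2.56805584e-04, -9.61620646e-01, -2.74382337e-01,
         7.19008845e-02],
       [ 9.99999940e-01, -3.11326402e-04,  1.55156952e-04,
         1.18269912e-04],
       [-2.34624594e-04, -2.74382281e-01,  9.61620668e-01,
        -1.42160009e-01],
       [ 0.00000000e+00,  0.00000000e+00,  0.00000000e+00,
         1.00000000e+00]])}
```

View pics/top0.png

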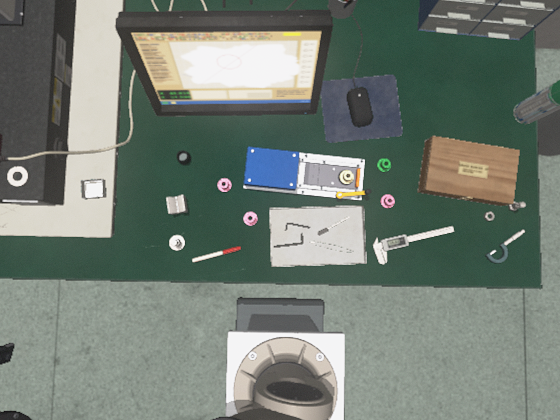

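View pics/side0.png

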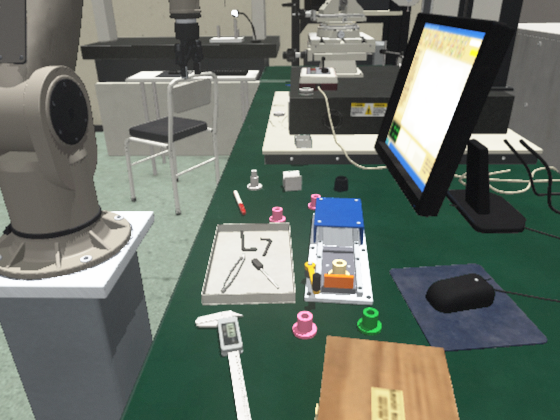

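The top view shows the hood at px (270,168), the tab at (359,177), and the keeper at (352,193) with its knob to its right. The dock's +x points left in the image, roughly world +y. The side view agrees. Next I measure them.

```bash
cat > h.py <<'E'
import cv2,numpy as np
from bench import r,camera,get_calibration
def ray(n,uv,z,T=None):
    c=get_calibration(n);K=c["intrinsics"];T=c["T"] if T is None else T
    uv=np.atleast_2d(uv).astype(float)
    d=np.c_[uv,np.ones(len(uv))]@np.linalg.inv(K).T@T[:3,:3].T
    o=T[:3,3];return o+d*((z-o[2])/d[:,2])[:,None]
def blob(p,lo,hi,roi=None):
    h=cv2.cvtColor(p,cv2.COLOR_RGB2HSV);m=cv2.inRange(h,lo,hi)
    if roi: k=np.zeros_like(m);a,b,c,d=roi;k[b:d,a:c]=255;m&=k
    cs=cv2.findContours(m,0,cv2.CHAIN_APPROX_NONE)[0]
    return sorted(cs,key=cv2.contourArea)[::-1]
E
python3 - <<'E'
from h import *
for n,roi,zoom in(("top",(235,140,385,205),5),("side",(295,190,385,305),5)):
    p=cv2.imread(f"pics/{n}0.png")[:,:,::-1].copy()
    for nm,lo,hi,z in(("hood",(105,120,50),(125,255,255),.053),("tab",(5,150,120),(16,255,255),.044),("keep",(20,150,120),(32,255,255),.034)):
        cs=blob(p,lo,hi,roi)[:1]
        for c in cs:
            R=cv2.minAreaRect(c);b=cv2.boxPoints(R);w=ray(n,b,z)
            print(n,nm,cv2.contourArea(c),np.round(R[0],1),"ctr",ray(n,R[0],z)[0].round(4),"sides",[np.linalg.norm(w[i]-w[i+1]).round(4) for i in(0,1)]);print(w[:,:2].round(4).tolist())
a,b,c,d=(235,140,385,205);p=cv2.imread("pics/top0.png");cv2.imwrite("pics/c.png",cv2.resize(p[b:d,a:c],None,fx=5,fy=5,interpolation=2))
E
```

```text
top hood 1894.0 [270.9 167.5] ctr [0.5945 0.0498 0.053 ] sides [np.float64(0.1043), np.float64(0.1415)]
[[0.5481, 0.1238], [0.6521, 0.1163], [0.6413, -0.0248], [0.5373, -0.0163]]
top tab 6.0 [356.7 177.5] ctr [ 0.5744 -0.1841  0.044 ] sides [np.float64(0.0469), np.float64(0.0042)]
[[0.551, -0.1808], [0.5979, -0.1832], [0.5978, -0.1874], [0.5509, -0.1849]]
top keep 76.0 [350.  194.5] ctr [ 0.5285 -0.1679  0.034 ] sides [np.float64(0.0773), np.float64(0.0167)]
[[0.5344, -0.1289], [0.5393, -0.2061], [0.5226, -0.2069], [0.5177, -0.1298]]
side hood 1300.5 [339.  218.9] ctr [0.5934 0.0063 0.053 ] sides [np.float64(0.2125), np.float64(0.1136)]
[[0.5356, -0.0804], [0.5509, 0.1315], [0.6625, 0.1101], [0.6274, -0.0941]]
side tab 270.0 [338.1 281. ] ctr [ 0.5736 -0.2053  0.044 ] sides [np.float64(0.0357), np.float64(0.049)]
[[0.548, -0.2195], [0.5517, -0.184], [0.6002, -0.1907], [0.5945, -0.2256]]
side keep 76.0 [309.5 272. ] ctr [ 0.5274 -0.1639  0.034 ] sides [np.float64(0.0632), np.float64(0.0164)]
[[0.5189, -0.1944], [0.5201, -0.1312], [0.5366, -0.131], [0.5342, -0.1942]]
```

View pics/c.png

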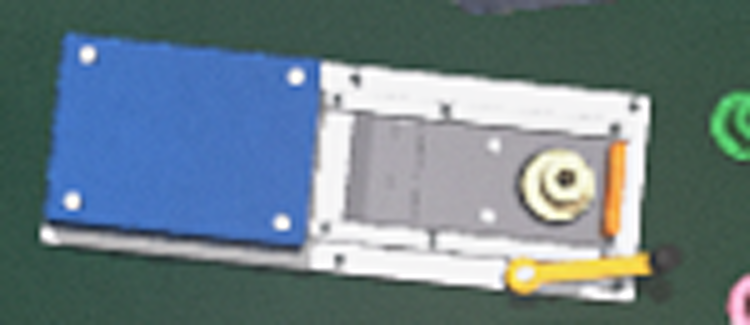

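Dock: origin (0.5875, -0.0409), ux = (0.077, 0.997). The tab sits at dock x -0.144, y 0.002, and the keeper is already about 0.14 rad open. I'll turn the tool so that tool y = dock +x and tool x = dock +y, then travel high with the fingers shut.

```bash
python3 -m inch '[[0,-0.7,-0.7,0,-0.06],[0,-0.7,-0.7,0,-0.05],[0,-0.7,-0.7,0,0],[0,-0.7,-0.7,0,0],[0,-0.7,-0.7,0,0],[0,-0.7,-0.7,0,0],[0,-0.7,-0.7,0,0],[0,-0.7,-0.7,0,0],[0,-0.7,-0.7,0,0],[0,-0.7,-0.7,0,0]]' 40
cat >> h.py <<'E'
O=np.array([.5875,-.0409]);UX=np.array([.077,.997]);UY=np.array([-.997,.077])
def st():
    s=r.sense();p=s["tool_pos"];from scipy.spatial.transform import Rotation as Q
    M=Q.from_rotvec(s["ee_rot"]).as_matrix();f=s["contact_force"]
    d=p[:2]-O;print("t",round(s["time"],2),"dock mm",(1e3*np.array([d@UX,d@UY,p[2]])).round(1),"yaw err",round(float(np.arctan2(M[:2,1]@UY,M[:2,1]@UX)),4),"F dock",np.round([f[:2]@UX,f[:2]@UY,f[2]],2),"w",round(s["gripper_width"],3))
if __name__=="__main__": st()
E
python3 h.py
```

```text
time: 1.1
tool_pos: [0.4135, 0.3463, 0.2313]
ee_rot: [-0.125, -3.139, 0.0]
contact_force: [0.7, -0.3, 0.6]
gripper_width: 0.0
finger_force: 0.0
t 1.1 dock mm [372.6 203.3 231.3] yaw err -0.0028 F dock [-0.21 -0.69  0.59] w 0.0
```

```bash
python3 -m inch '[[0,-0.34,-0.92,0,0],[0,-0.34,-0.92,0,0],[0,-0.34,-0.92,0,0],[0,-0.34,-0.92,0,0],[0,-0.34,-0.92,0,0],[0,-0.34,-0.92,0,0],[0,-0.34,-0.92,0,0],[0,-0.34,-0.92,0,0],[0,-0.34,-0.92,0,0],[0,-0.34,-0.92,0,0],[0,-0.34,-0.92,0,0],[0,-0.34,-0.92,0,0],[0,-0.34,-0.92,0,0],[0,-0.34,-0.92,0,0],[0,-0.34,-0.92,0,0],[0,0,0,0,0],[0,0,0,0,0]]'; python3 h.py
python3 - <<'E'
from h import *
p,d=camera("wrist");cv2.imwrite("pics/w1.png",p[:,:,::-1])
E
```

```text
time: 2.8
tool_pos: [0.5716, -0.2196, 0.2308]
ee_rot: [-0.128, -3.138, 0.0]
contact_force: [-0.9, 0.3, -0.1]
gripper_width: 0.0001
finger_force: 0.0
t 2.8 dock mm [-179.3    2.   230.8] yaw err -0.0046 F dock [ 0.27  0.89 -0.12] w 0.0
```

View pics/w1.png

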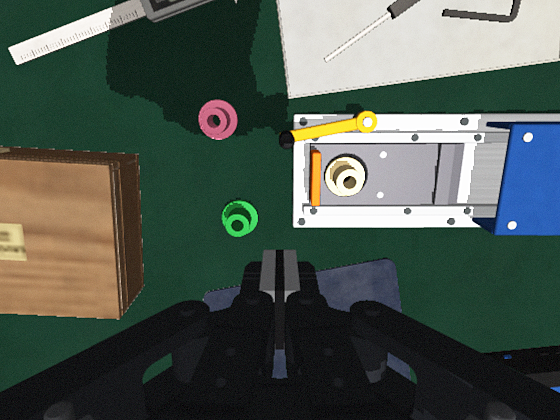

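The wrist view shows the tab at px (316,179), knob at (288,139), pivot at (367,122) and bush at (347,178). Next I convert these to the dock frame as a cross-check.

Run:
```python
from h import *
from scipy.spatial.transform import Rotation as Q
s=r.sense();T=np.eye(4);T[:3,:3]=Q.from_rotvec(s["ee_rot"]).as_matrix();T[:3,3]=s["tool_pos"];T=T@get_calibration("wrist")["hand_eye"]
p=cv2.imread("pics/w1.png")[:,:,::-1].copy()
def dk(uv,z):
    w=ray("wrist",uv,z,T)[:,:2]-O;return (1e3*np.c_[w@UX,w@UY]).round(1).tolist()
c=blob(p,(5,150,100),(16,255,255),(290,140,330,215))[0]
print("tab",cv2.boundingRect(c),"top-z",dk(cv2.boxPoints(cv2.minAreaRect(c)),.044))
print("pivot",dk((367,122),.034),"knobtop",dk((288,139),.062))
print("plate corners",dk([(294,116),(294,226)],.010), "bush top",dk((348,181),.051))
c=blob(p,(20,150,100),(32,255,255),(280,100,390,150))[0]
print("keep",dk(cv2.boxPoints(cv2.minAreaRect(c)),.034))
```

```text
tab (311, 150, 10, 56) top-z [[-148.9, 30.4], [-140.9, 30.4], [-139.5, -20.9], [-147.9, -20.8]]
pivot [[-97.9, 54.2]] knobtop [[-170.0, 42.1]]
plate corners [[-163.0, 58.7], [-162.1, -53.4]] bush top [[-115.7, 3.5]]
keep [[-167.1, 47.2], [-93.1, 66.6], [-86.7, 47.9], [-161.7, 27.9]]
```

Everything agrees within 3 mm. Now I descend behind the tab.

```bash
python3 -m inch '[[0,0.02,0,0.95,0],[0,0,0,0.95,0],[0,0,0,0.95,0],[0,0,0,0.95,0],[0,0,0,0.9,0],[0,0,0,0.4,0],[0,0,0,0.1,0],[0,0,0,0,0],[0,0,0,0,0]]'; python3 h.py
```

```text
time: 3.75
tool_pos: [0.5723, -0.2188, 0.025]
ee_rot: [0.125, 3.137, -0.001]
contact_force: [0.7, 0.2, -0.8]
gripper_width: 0.0001
finger_force: 0.0
t 3.75 dock mm [-178.6    1.5   25. ] yaw err -0.0026 F dock [ 0.21 -0.64 -0.85] w 0.0
```

```bash
python3 -m inch '[[0,0,0.05,0,0],[0,0,0.05,0,0],[0,0,0.05,0,0],[0,0,0.05,0,0],[0,0,0.04,0,0],[0,0,0.03,0,0],[0,0,0.03,0,0],[0,0,0.03,0,0],[0,0,0.03,0,0],[0,0,0.03,0,0],[0,0,0.04,0,0],[0,0,0.04,0,0],[0,0,0.04,0,0],[0,0,0.04,0,0],[0,0,0.04,0,0],[0,0,0.04,0,0]]'; python3 h.py
```

```text
time: 5.35
tool_pos: [0.5733, -0.1934, 0.0233]
ee_rot: [-0.125, -3.139, 0.0]
contact_force: [-0.6, -2.1, 0.2]
gripper_width: -0.0
finger_force: 0.8
t 5.35 dock mm [-153.2    2.4   23.3] yaw err -0.0028 F dock [-2.12  0.41  0.24] w -0.0
```

```bash
python3 -m inch '[[0,0,0.04,0,0],[0,0,0.04,0,0],[0,0,0.04,0,0],[0,0,0.04,0,0],[0,0,0.04,0,0]]'; python3 h.py;  python3 -m inch '[[0,0,0.04,0,0],[0,0,0.04,0,0],[0,0,0.04,0,0],[0,0,0.04,0,0],[0,0,0.04,0,0]]'>/dev/null; python3 h.py
```

```text
time: 5.85
tool_pos: [0.5739, -0.1855, 0.0233]
ee_rot: [-0.125, -3.139, 0.0]
contact_force: [-0.0, -1.7, -1.2]
gripper_width: -0.0001
finger_force: 0.8
t 5.85 dock mm [-145.2    2.4   23.3] yaw err -0.0028 F dock [-1.7  -0.09 -1.17] w -0.0
t 6.35 dock mm [-137.2    2.4   23.3] yaw err -0.0028 F dock [-0.96  0.14 -1.45] w -0.0
```

```bash
python3 -m inch '[[0,0,0.04,0,0],[0,0,0.04,0,0],[0,0,0.04,0,0]]'>/dev/null; python3 h.py;  python3 -m inch '[[0,0,0.04,0,0],[0,0,0.04,0,0],[0,0,0.04,0,0]]'>/dev/null; python3 h.py; python3 -m inch '[[0,0,0.04,0,0],[0,0,0.04,0,0],[0,0,0.04,0,0]]'>/dev/null; python3 h.py
```

```text
t 6.65 dock mm [-132.4    2.4   23.3] yaw err -0.0028 F dock [-1.31 -0.98 -1.02] w -0.0
t 6.95 dock mm [-127.6    2.4   23.3] yaw err -0.0028 F dock [-2.37 -0.38 -1.46] w -0.0
t 7.25 dock mm [-122.8    2.4   23.3] yaw err -0.0028 F dock [-0.5   0.22 -1.33] w -0.0
```

```bash
python3 -m inch '[[0,0,0.04,0,0],[0,0,0.04,0,0],[0,0,0.04,0,0]]'>/dev/null; python3 h.py;  python3 -m inch '[[0,0,0.04,0,0],[0,0,0.04,0,0],[0,0,0.04,0,0]]'>/dev/null; python3 h.py; python3 -m inch '[[0,0,0.04,0,0],[0,0,0.04,0,0],[0,0,0.04,0,0]]'>/dev/null; python3 h.py
```

```text
t 7.55 dock mm [-118.     2.4   23.3] yaw err -0.0028 F dock [-0.86  0.78 -0.69] w 0.0
t 7.85 dock mm [-113.2    2.3   23.3] yaw err -0.0028 F dock [-1.73 -0.7  -0.39] w 0.0
t 8.15 dock mm [-108.4    2.3   23.3] yaw err -0.0028 F dock [-1.95  0.27  0.2 ] w 0.0
```

```bash
python3 -m inch '[[0,0,0.04,0,0],[0,0,0.04,0,0],[0,0,0.04,0,0]]'>/dev/null; python3 h.py;  python3 -m inch '[[0,0,0.04,0,0],[0,0,0.04,0,0],[0,0,0.04,0,0]]'>/dev/null; python3 h.py; python3 -m inch '[[0,0,0.04,0,0],[0,0,0.04,0,0],[0,0,0.04,0,0]]'>/dev/null; python3 h.py
```

```text
t 8.45 dock mm [-103.6    2.3   23.3] yaw err -0.0028 F dock [-1.94  0.39 -1.88] w -0.0
t 8.75 dock mm [-98.8   2.3  23.3] yaw err -0.0028 F dock [-0.95 -0.    0.72] w -0.0
t 9.05 dock mm [-94.    2.3  23.3] yaw err -0.0028 F dock [-1.13 -0.15 -0.81] w 0.0
```

Run:
```python
from h import *
p,_=camera("side");cv2.imwrite("pics/s2.png",cv2.resize(p[170:320,260:420,::-1],None,fx=4,fy=4))
```

```text
(no output)
```

View pics/s2.png

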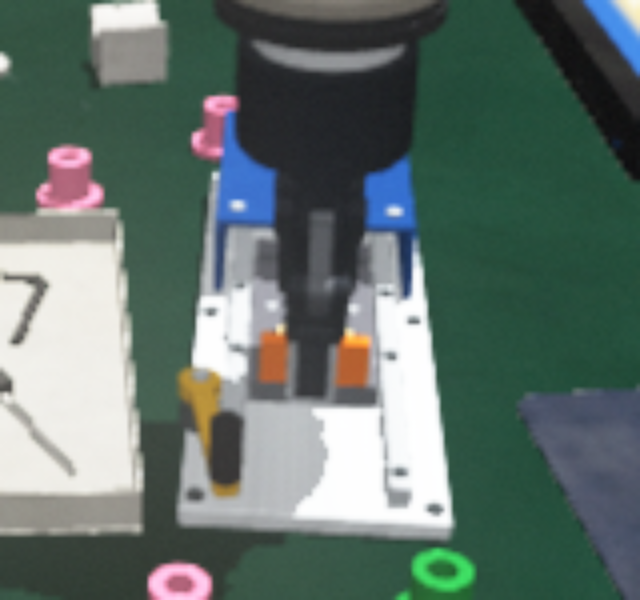

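The side view shows the closed fingers at crop px (313,360), pressing on the middle of the tab. The bush is upright behind them, and the pallet nose is under the hood. I'll carry on.

```bash
python3 -m inch '[[0,0,0.04,0,0],[0,0,0.04,0,0],[0,0,0.03,0,0]]'>/dev/null; python3 h.py;  python3 -m inch '[[0,0,0.04,0,0],[0,0,0.04,0,0],[0,0,0.03,0,0]]'>/dev/null; python3 h.py; python3 -m inch '[[0,0,0.04,0,0],[0,0,0.04,0,0],[0,0,0.03,0,0]]'>/dev/null; python3 h.py
```

```text
t 9.4 dock mm [-89.6   2.3  23.3] yaw err -0.0028 F dock [-2.37  0.45 -0.43] w 0.0
t 9.7 dock mm [-85.2   2.2  23.3] yaw err -0.0027 F dock [-2.28  0.43 -1.41] w -0.0
t 10.0 dock mm [-81.5   2.3  23.4] yaw err -0.0034 F dock [-5.53 -0.54 -2.29] w -0.0
```

The bump is felt at -81.5, so home should lie 25–39 mm further on.

```bash
python3 -m inch '[[0,0,0.03,0,0],[0,0,0.03,0,0],[0,0,0.03,0,0]]'>/dev/null; python3 h.py;  python3 -m inch '[[0,0,0.03,0,0],[0,0,0.03,0,0],[0,0,0.03,0,0]]'>/dev/null; python3 h.py; python3 -m inch '[[0,0,0.03,0,0],[0,0,0.03,0,0],[0,0,0.03,0,0]]'>/dev/null; python3 h.py; python3 -m inch '[[0,0,0.03,0,0],[0,0,0.03,0,0],[0,0,0.03,0,0]]'>/dev/null; python3 h.py
```

```text
t 10.3 dock mm [-78.2   2.3  23.4] yaw err -0.0036 F dock [-6.34  0.39 -0.56] w -0.0
t 10.6 dock mm [-74.5   2.3  23.3] yaw err -0.0035 F dock [-5.44  0.33 -1.76] w -0.0
t 10.9 dock mm [-70.7   2.3  23.3] yaw err -0.0033 F dock [-5.07  0.03 -0.61] w 0.0
t 11.2 dock mm [-67.1   2.2  23.3] yaw err -0.0033 F dock [-5.13 -0.1  -1.72] w -0.0
```

```bash
python3 -m inch '[[0,0,0.03,0,0],[0,0,0.03,0,0],[0,0,0.03,0,0]]'>/dev/null; python3 h.py;  python3 -m inch '[[0,0,0.03,0,0],[0,0,0.03,0,0],[0,0,0.03,0,0]]'>/dev/null; python3 h.py
```

```text
t 11.5 dock mm [-63.5   2.2  23.3] yaw err -0.0033 F dock [-4.99  0.29 -0.66] w 0.0
t 11.8 dock mm [-59.8   2.2  23.3] yaw err -0.0032 F dock [-5.89  0.25 -1.32] w -0.0
```

```bash
python3 -m inch '[[0,0,0.02,0,0],[0,0,0.02,0,0]]'>/dev/null; python3 h.py;  python3 -m inch '[[0,0,0.02,0,0],[0,0,0.02,0,0]]'>/dev/null; python3 h.py; python3 -m inch '[[0,0,0.02,0,0],[0,0,0.01,0,0]]'>/dev/null; python3 h.py
```

```text
t 12.0 dock mm [-58.1   2.2  23.3] yaw err -0.0031 F dock [-5.73 -0.32 -1.  ] w -0.0
t 12.2 dock mm [-56.2   2.2  23.3] yaw err -0.0029 F dock [-4.56 -0.21 -0.67] w 0.0
t 12.4 dock mm [-55.1   2.2  23.3] yaw err -0.0029 F dock [-5.29 -0.28 -1.2 ] w -0.0
```

```bash
python3 -m inch '[[0,0,0.02,0,0],[0,0,0.01,0,0]]'>/dev/null; python3 h.py;  python3 -m inch '[[0,0,0.02,0,0],[0,0,0.01,0,0]]'>/dev/null; python3 h.py
```

```text
t 12.6 dock mm [-54.4   2.1  23.3] yaw err -0.0033 F dock [-9.   -1.16 -0.17] w 0.0
t 12.8 dock mm [-54.2   1.9  23.5] yaw err -0.004 F dock [-13.31  -0.44  -0.13] w -0.0
```

```bash
python3 -m inch '[[0,0,0.01,0,0],[0,0,0.01,0,0],[0,0,0,0,0]]'>/dev/null; python3 h.py;  python3 -m inch '[[0,0,0.01,0,0],[0,0,0.01,0,0],[0,0,0,0,0],[0,0,0,0,0]]'>/dev/null; python3 h.py
```

```text
t 13.1 dock mm [-54.2   1.9  23.6] yaw err -0.0047 F dock [-14.98  -1.19  -1.15] w 0.0
t 13.5 dock mm [-54.    1.9  23.7] yaw err -0.0053 F dock [-18.59  -1.18   1.48] w 0.0
```

Steady 18.6 N with no further motion, so it is solidly home. I'll back off and rise.

```bash
python3 -m inch '[[0,0,-0.04,0,0],[0,0,-0.04,0,0],[0,0,-0.04,0,0],[0,0,-0.04,0,0],[0,0,-0.1,0,0],[0,0,-0.3,0,0],[0,0,-0.6,0,0],[0,0,-0.6,0,0],[0,0,-0.3,-0.6,0],[0,0,-0.3,-0.9,0],[45,0,-0.3,-0.9,0],[45,0,0,-0.9,0],[45,0,0,-0.3,0],[45,0,0,0,0]]'; python3 h.py
python3 - <<'E'
from h import *
from scipy.spatial.transform import Rotation as Q
s=r.sense();T=np.eye(4);T[:3,:3]=Q.from_rotvec(s["ee_rot"]).as_matrix();T[:3,3]=s["tool_pos"];T=T@get_calibration("wrist")["hand_eye"]
p,_=camera("wrist");cv2.imwrite("pics/w3.png",p[:,:,::-1])
def dk(uv,z):
    w=ray("wrist",uv,z,T)[:,:2]-O;return (1e3*np.c_[w@UX,w@UY]).round(1).tolist()
for c in blob(p,(5,150,100),(16,255,255))[:2]:print("tab",cv2.contourArea(c),dk(cv2.boxPoints(cv2.minAreaRect(c)),.044))
for c in blob(p,(20,150,100),(32,255,255))[:2]:print("keep",cv2.contourArea(c),dk(cv2.boxPoints(cv2.minAreaRect(c)),.034))
E
```

```text
time: 14.9
tool_pos: [0.5737, -0.1983, 0.1691]
ee_rot: [0.126, 3.136, 0.0]
contact_force: [-0.5, -0.1, 0.0]
gripper_width: 0.0382
finger_force: 0.0
t 14.9 dock mm [-158.     1.6  169.1] yaw err -0.0031 F dock [-0.17  0.47  0.03] w 0.038
tab 603.5 [[-43.4, -20.3], [-43.0, 28.6], [-34.8, 27.5], [-34.8, -21.4]]
tab 0.5 [[-48.3, 30.8], [-46.9, 30.8], [-46.8, 30.1], [-48.3, 30.1]]
keep 1514.0 [[-168.6, 46.9], [-94.0, 66.2], [-87.8, 47.8], [-163.7, 27.7]]
```

View pics/w3.png

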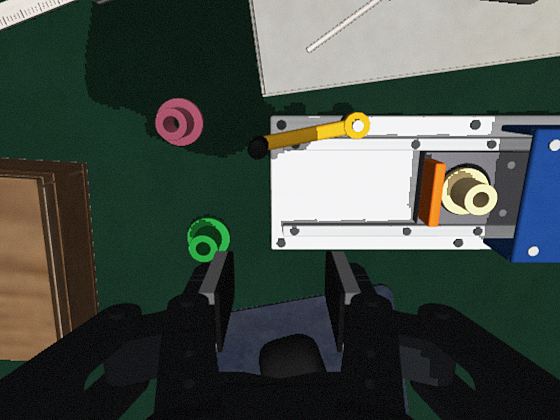

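The pallet has moved 105 mm (tab rear now at px (432,195)) and the bush still stands upright at (468,190). The keeper is unmoved, knob at (259,147). Now I move over the knob and straddle it.

```bash
python3 -m inch '[[45,0.6,-0.2,0,0],[45,0.42,-0.1,0,0],[45,0,0,0.6,0],[45,0,0,0.8,0],[45,0,0,0.8,0],[45,0,0,0.6,0],[45,0,0,0.3,0],[45,0,0,0.1,0],[45,0,0,0,0],[45,0,0,0,0]]' 20; python3 h.py;python3 - <<'E'
from h import *
p,_=camera("side");cv2.imwrite("pics/s4.png",cv2.resize(p[170:320,260:420,::-1],None,fx=4,fy=4))
E
```

```text
time: 15.95
tool_pos: [0.5318, -0.2065, 0.0401]
ee_rot: [0.125, 3.138, -0.0]
contact_force: [-0.6, -0.9, -0.1]
gripper_width: 0.0384
finger_force: 0.0
t 15.95 dock mm [-169.4   42.8   40.1] yaw err -0.0028 F dock [-0.93  0.49 -0.14] w 0.038
```

View pics/s4.png

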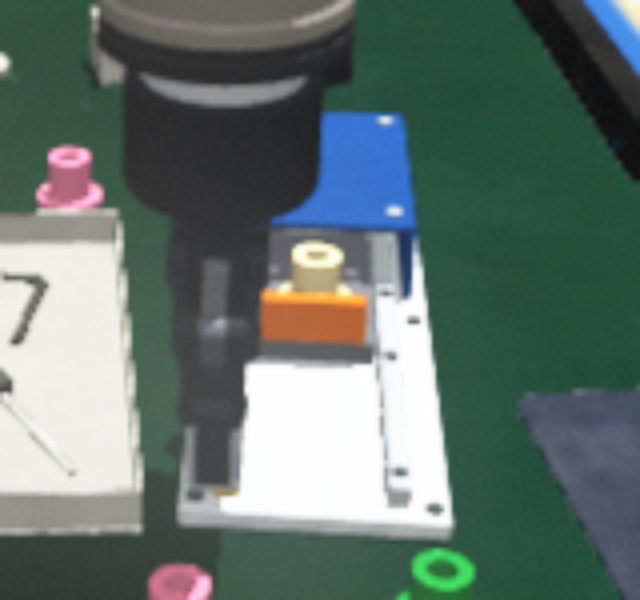

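The side view shows the fingers at crop px (215,430), over the knob and in line with it. The bush stands on the pallet at (318,262). Closing lightly.

```bash
python3 -m inch '[[0,0,0,0,0],[0,0,0,0,0],[0,0,0,0,0],[0,0,0,0,0]]' 20; python3 h.py
python3 - <<'E'
import numpy as np
# knob arc about pivot in tool axes from th0 to shut, 12 steps
a=np.linspace(.15,1.57,13);P=74*np.c_[-np.cos(a),-np.sin(a)]
d=np.diff(P,axis=0)/40;print(np.c_[d[:,1],d[:,0]].round(2).tolist())
E
```

```text
time: 16.4
tool_pos: [0.5323, -0.2099, 0.0406]
ee_rot: [0.129, 3.135, -0.007]
contact_force: [1.8, -16.7, 0.3]
gripper_width: 0.013
finger_force: 23.5
t 16.4 dock mm [-172.7   42.    40.6] yaw err -0.0052 F dock [-16.47  -3.08   0.33] w 0.013
[[-0.21, 0.05], [-0.21, 0.07], [-0.2, 0.09], [-0.18, 0.12], [-0.17, 0.14], [-0.15, 0.16], [-0.13, 0.17], [-0.11, 0.19], [-0.09, 0.2], [-0.06, 0.21], [-0.04, 0.22], [-0.01, 0.22]]
```

Gripped (13 mm wide). First I relieve the 3 mm offset, then follow the arc halfway.

```bash
python3 -m inch '[[0,0,-0.08,0,0],[0,-0.1,0.02,0,0],[0,-0.21,0.05,0,0],[0,-0.21,0.07,0,0],[0,-0.2,0.09,0,0],[0,-0.18,0.12,0,0],[0,-0.17,0.14,0,0],[0,-0.07,0.07,0,0],[0,0,0,0,0]]'; python3 h.py
```

```text
time: 17.3
tool_pos: [0.5792, -0.1902, 0.0401]
ee_rot: [0.124, 3.138, 0.0]
contact_force: [-0.8, 0.9, 7.2]
gripper_width: 0.0134
finger_force: 24.2
t 17.3 dock mm [-149.5   -3.2   40.1] yaw err -0.0016 F dock [0.86 0.88 7.2 ] w 0.013
```

```bash
python3 -m inch '[[0,-0.14,0.18,0,0],[0,-0.12,0.19,0,0],[0,-0.09,0.2,0,0],[0,-0.07,0.22,0,0],[0,-0.04,0.22,0,0],[0,-0.02,0.22,0,0],[0,0,0.05,0,0],[0,0,0,0,0]]'; python3 h.py
```

```text
time: 18.1
tool_pos: [0.6023, -0.1427, 0.0402]
ee_rot: [0.126, 3.137, -0.003]
contact_force: [2.8, -8.7, 3.5]
gripper_width: 0.0134
finger_force: 23.9
t 18.1 dock mm [-100.3  -22.6   40.2] yaw err -0.0034 F dock [-8.48 -3.42  3.53] w 0.013
```

It reached the end stop at -100, with 8.5 N felt. Opening and rising straight up.

```bash
python3 -m inch '[[45,0,0,0,0],[45,0,0,0,0],[45,0,0,0,0],[45,0,0,0,0],[45,0,0,-0.1,0],[45,0,0,-0.3,0],[45,0,0,-0.6,0],[45,0,0,-0.9,0],[45,0,0,-0.9,0],[45,0,0,-0.9,0],[45,-0.2,-0.6,-0.3,0],[45,-0.2,-0.9,0,0],[45,0,-0.6,0,0],[45,0,0,0,0]]'; python3 h.py
python3 - <<'E'
from h import *
from scipy.spatial.transform import Rotation as Q
s=r.sense();T=np.eye(4);T[:3,:3]=Q.from_rotvec(s["ee_rot"]).as_matrix();T[:3,3]=s["tool_pos"];T=T@get_calibration("wrist")["hand_eye"]
p,_=camera("wrist");cv2.imwrite("pics/w5.png",p[:,:,::-1])
def dk(uv,z):
    w=ray("wrist",uv,z,T)[:,:2]-O;return (1e3*np.c_[w@UX,w@UY]).round(1).tolist()
for c in blob(p,(5,150,100),(16,255,255))[:1]:print("tab",cv2.contourArea(c),dk(cv2.boxPoints(cv2.minAreaRect(c)),.044))
for c in blob(p,(20,150,100),(32,255,255))[:1]:print("keep",cv2.contourArea(c),dk(cv2.boxPoints(cv2.minAreaRect(c)),.034))
E
```

```text
time: 19.5
tool_pos: [0.6098, -0.2306, 0.2007]
ee_rot: [0.133, 3.138, -0.003]
contact_force: [-0.8, 0.1, 0.2]
gripper_width: 0.0383
finger_force: 0.0
t 19.5 dock mm [-187.4  -36.8  200.7] yaw err -0.0076 F dock [-0.    0.83  0.22] w 0.038
tab 552.5 [[-43.4, -21.2], [-43.1, 28.2], [-34.9, 27.1], [-34.8, -22.3]]
keep 1289.5 [[-110.1, 64.2], [-91.3, 64.0], [-84.8, -14.3], [-105.1, -14.2]]
```

View pics/w5.png

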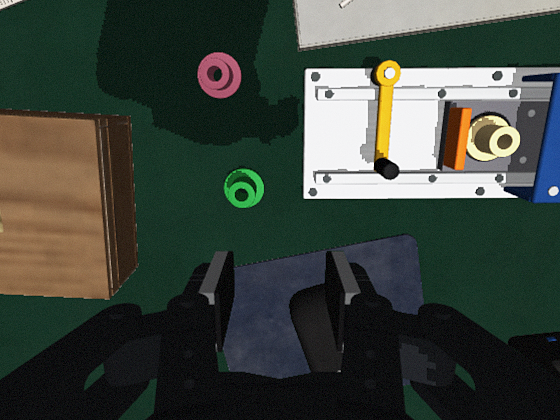

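The view shows the keeper across the rails behind the tab, from pivot (388,73) to knob (389,170), and the bush upright at (492,138). I'll check the bar's angle more carefully against a plate edge.

Run:
```python
from h import *
from scipy.spatial.transform import Rotation as Q
s=r.sense();T=np.eye(4);T[:3,:3]=Q.from_rotvec(s["ee_rot"]).as_matrix();T[:3,3]=s["tool_pos"];T=T@get_calibration("wrist")["hand_eye"]
p=cv2.imread("pics/w5.png")[:,:,::-1].copy()
h=cv2.cvtColor(p,cv2.COLOR_RGB2HSV)
def dk(uv,z):
    w=ray("wrist",uv,z,T)[:,:2]-O;return np.c_[w@UX,w@UY]*1e3
def fit(uv,z):
    d=dk(uv,z);k=np.polyfit(d[:,1],d[:,0],1);print(k.round(3),d[[0,-1]].round(1).tolist())
m=cv2.inRange(h,(20,150,100),(32,255,255))
fit([(np.flatnonzero(m[v,370:410]).max()+370,v) for v in range(92,150,3)],.034)
fit([(np.flatnonzero(m[v,370:410]).min()+370,v) for v in range(92,150,3)],.034)
g=p.min(2)>150
fit([(np.flatnonzero(g[v,290:340]).min()+290,v) for v in range(85,190,3)],.010)
o=cv2.inRange(h,(5,150,100),(16,255,255))
fit([(np.flatnonzero(o[v,435:480]).max()+435,v) for v in range(115,165,3)],.044)
```

```text
[ 2.0000e-03 -9.3814e+01] [[-93.5, 40.0], [-94.1, -5.8]]
[ 2.00000e-03 -1.03174e+02] [[-103.1, 40.0], [-103.3, -5.7]]
[ 2.00000e-03 -1.61785e+02] [[-161.9, 46.6], [-161.7, -43.8]]
[ 1.0000e-02 -3.3296e+01] [[-33.3, 22.0], [-33.8, -16.3]]
```

The keeper bar is parallel to the plate's end edge, so it is fully shut. The pallet has not moved from home and nothing touches the robot. Handing in.

```bash
python3 -c "
from bench import r
print(r.hand_in())"
```

```text
the job is handed in; nothing more can be done
None
```

The job is handed in at about 20 s: the pallet was pushed 105 mm to a solid stop (peak reading 18.6 N) and has stayed there, so it should be latched, though the catch is hidden. The bush is upright, the keeper is fully shut across the rails, and I moved nothing else on the bench.

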